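Clamp the plaster mould evenly

ROBOT

A 6-joint arm with a two-finger parallel gripper is mounted at the origin on the work surface. World frame = base frame: x ahead of the robot, y to its left, z up, the work surface at z = 0. Lengths are in m, angles in rad, forces in N, time in s.
With the tool pointing down it reaches from about 0.25 to 0.85 m from the base axis. Payload 12.5 kg.
Tool frame: the origin (TCP) lies midway between the tips of the shut fingers; the grasp point (between the pads) lies 19 mm behind it; z points along the fingers, y is the line along which they close (so a half turn about z gives the same grasp; the last joint's range is limited). The gripper opens to 93 mm and grips with 3 to 60 N. Pads are 15 mm wide; open, the fingers measure 128 mm over their backs; the gripper's body (75 mm by 188 mm) begins 65 mm behind the grasp point.
Start: joints at [-0.085, 0.351, 1.652, -0, 1.139, -0.085], TCP at [0.55, 0, 0.219] pointing down, gripper open.
Joint ranges: [-2.75, 2.75], [-0.79, 2.1], [0.01, 2.65], [-1.57, 4.71], [0.07, 3.14], [-2.87, 2.87]. Speed limits (rad/s): [2.22, 2.22, 2.79, 3.14, 3.14, 3.14].

INTERFACE

Orientations are given as a unit quaternion [x, y, z, w].
In Python, from cell import env gives the robot as it stands.
- The arm moves only by the tool jog_arm, never from a script. Its argument "deltas" is a list of rows, each an object of numbers: "grip": the gripper command: -1 is shut, 1 is fully open, values between are in proportion; "tx", "ty", "tz": the shift along the tool's x, y, z in m; "spin": the turn about the tool's z in degrees. In form: [{"grip": .., "tx": .., "ty": .., "tz": .., "spin": ..}, ...]. A call has 1 to 8 rows; each row is the pose to reach, as a shift and turn from the pose commanded when the call began, along the tool's axes at that moment; what a row does not reach only later rows make up. A row lasts 1/12 s, in which the tool goes at most 41.7 mm and 7.16 degrees, less where a joint would pass 70% of its speed; a pose out of reach is approached as far as the arm can. A call with a gripper value outside its range is refused whole. The fingers move at their own pace and stop on an object; "force" is the grip in N (left out, the last holds). Time passes only in rows, so rows that repeat a pose let the fingers close. It gives the time, the measured TCP pose, the force, the opening and the grip force at its end, in the units of the state.
- env.sense(): the state, without advancing time (a new reading comes with each control period).
- env.read_camera(name): name is "scene" or "side" or "wrist"; returns the picture (480x640x3 uint8, red, green, blue); there is no depth.
- env.camera_model(name): a dict with "intrinsics" (3x3 intrinsics, pixels), "eye" and "orientation" of the camera in the world. Camera axes: x right, y up, looking along -z (the intrinsics and any distortion apply to the point x, -y, -z); pixel columns grow to the right and rows downward; lengths in m; the calibration is good to about 2 mm. A picture is of the moment at which its call begins: read the wrist's pose just before it. camera_model takes no time and is no camera call; for the wrist camera it gives the pose at the moment of the call.
- env.finish_job(): hands the job in; it is judged then, once.
The state is a dict: "t": time; "joints": joint angles; "dq": joint speeds; "tau": joint torques, N m; "ee_pos": TCP position; "ee_rot": TCP orientation; "wrist_force": force on the tool from outside, world axes, zero at the start; "wrist_torque": the same for the moment, N m; "gripper_width": finger opening in m; "finger_force": force on a finger pad.
Only numpy, scipy, OpenCV 4.12 (cv2) and the standard library are available. Lean on these libraries where they do the work, as an engineer would, in place of code of your own. Each camera call takes 0.05 s, during which the arm holds its last target. There are 200 camera calls.

TASK

Close the plaster mould evenly with its four T-bar knobs, turning clockwise and always in star order: from a knob straight across to the opposite one, then the other pair. On the first pass run every knob down until you feel it bite and nip it about 20 degrees further; on the second pass bring each to about 60 degrees past the bite, no more. Be gentle: do not lean on the mould, and leave the cup on it and everything around it where it is.

Things in the scene. Friction and masses are not known exactly. Their poses are not given: they have to be found in the camera images.
- mould: the closed square two-part plaster mould between plywood plates, 230 x 230 mm, 100 mm high, fixed to the table; origin at the centre of its underside, z up, sides along its x and y. On its flat top plate (100 mm above the table) stand four black T-bar clamping knobs on a 130 mm square, their axes vertical, at +-65 mm in its x and y; going round: knob 1, 2, 3, 4, so 1 is opposite 3 and 2 is opposite 4
- grip1 (a point): centre of the bar of knob 1, on the knob's axis, 37 mm above the mould's top plate; the near (-x) left (+y) one in the mould's frame. The bar is 80 mm long, 16 mm thick, 32 mm high; x runs along the bar, y across its thickness, z up. The bar turns about z only, stands on a slim 15 mm steel stud (the bar's underside is 21 mm above the plate) and on a flat 36 mm washer; it does not rise or sink as it turns
- clamp1 (a joint): tightening of knob 1 past its bite, rad, clockwise from above, 0 at first. The knob runs loose (0.03 N m) for an unknown 0.1 to 0.6 rad while this stays 0, then bites: now it takes 0.35 N m and this grows with the knob and stays when left. A sprung hub (3 N m/rad) keeps pushing back on a hand that holds the knob after the bite; let go, the bar springs back 0.12 rad. No stop at the right tightness
- grip2 (a point): centre of the bar of knob 2, on the knob's axis, 37 mm above the mould's top plate; the near (-x) right (-y) one in the mould's frame. The bar is 80 mm long, 16 mm thick, 32 mm high; x runs along the bar, y across its thickness, z up. The bar turns about z only, stands on a slim 15 mm steel stud (the bar's underside is 21 mm above the plate) and on a flat 36 mm washer; it does not rise or sink as it turns
- clamp2 (a joint): tightening of knob 2 past its bite, rad, clockwise from above, 0 at first. The knob runs loose (0.03 N m) for an unknown 0.1 to 0.6 rad while this stays 0, then bites: now it takes 0.35 N m and this grows with the knob and stays when left. A sprung hub (3 N m/rad) keeps pushing back on a hand that holds the knob after the bite; let go, the bar springs back 0.12 rad. No stop at the right tightness
- grip3 (a point): centre of the bar of knob 3, on the knob's axis, 37 mm above the mould's top plate; the far (+x) right (-y) one in the mould's frame. The bar is 80 mm long, 16 mm thick, 32 mm high; x runs along the bar, y across its thickness, z up. The bar turns about z only, stands on a slim 15 mm steel stud (the bar's underside is 21 mm above the plate) and on a flat 36 mm washer; it does not rise or sink as it turns
- clamp3 (a joint): tightening of knob 3 past its bite, rad, clockwise from above, 0 at first. The knob runs loose (0.03 N m) for an unknown 0.1 to 0.6 rad while this stays 0, then bites: now it takes 0.35 N m and this grows with the knob and stays when left. A sprung hub (3 N m/rad) keeps pushing back on a hand that holds the knob after the bite; let go, the bar springs back 0.12 rad. No stop at the right tightness
- grip4 (a point): centre of the bar of knob 4, on the knob's axis, 37 mm above the mould's top plate; the far (+x) left (+y) one in the mould's frame. The bar is 80 mm long, 16 mm thick, 32 mm high; x runs along the bar, y across its thickness, z up. The bar turns about z only, stands on a slim 15 mm steel stud (the bar's underside is 21 mm above the plate) and on a flat 36 mm washer; it does not rise or sink as it turns
- clamp4 (a joint): tightening of knob 4 past its bite, rad, clockwise from above, 0 at first. The knob runs loose (0.03 N m) for an unknown 0.1 to 0.6 rad while this stays 0, then bites: now it takes 0.35 N m and this grows with the knob and stays when left. A sprung hub (3 N m/rad) keeps pushing back on a hand that holds the knob after the bite; let go, the bar springs back 0.12 rad. No stop at the right tightness
- cup: small grey plastic measuring cup, 48 mm across, 42 mm high, standing loose in the middle of the mould's top plate; leave it alone
- spatula: metal spatula, 200 mm long, lying beside the mould; leave it alone
- brush: brush, 180 mm long, lying on the other side of the mould; leave it alone
- jar: glass jar, 84 mm across, 120 mm high, on the table; leave it alone
- pail: open white pail, 150 mm across, 150 mm high, on the table; leave it alone
- form: open yellow casting box, 130 x 130 x 100 mm, on the table; leave it alone
- mallet: hammer, 240 mm long, lying on the table; leave it alone

How it is judged:
On the way, in this order (a step that is already met when the one before it is completed fails the run):
1. first pass: every knob has bitten and is about 20 degrees past the bite (0.12 to 0.68 rad) (value of joint clamp1 between 0.12 and 0.68 rad and value of joint clamp2 between 0.12 and 0.68 rad and value of joint clamp3 between 0.12 and 0.68 rad and value of joint clamp4 between 0.12 and 0.68 rad), for 0.1 s.
2. second pass: every knob is about 60 degrees past the bite (0.68 to 1.42 rad) (value of joint clamp1 between 0.68 and 1.42 rad and value of joint clamp2 between 0.68 and 1.42 rad and value of joint clamp3 between 0.68 and 1.42 rad and value of joint clamp4 between 0.68 and 1.42 rad), for 0.1 s.
At the end, for the whole second after the job is handed in: all four knobs stand 0.68 to 1.42 rad (60 degrees, about 21 degrees either way) past their bite and are at rest; the cup and the other things are within 30 mm of where they were (all of step 2 and velocity of joint clamp1 between -0.05 and 0.05 rad/s and velocity of joint clamp2 between -0.05 and 0.05 rad/s and velocity of joint clamp3 between -0.05 and 0.05 rad/s and velocity of joint clamp4 between -0.05 and 0.05 rad/s and distance of each of cup, spatula, brush, jar, pail, form, mallet from where it was at the start of the episode below 0.03 m); the robot touches nothing.
It fails at once if star order broken: two neighbouring knobs tightened (over 0.08 rad on the first pass, over 0.68 rad on the second) while neither of the other two is (((value of joint each of clamp1, clamp2 above 0.08 rad and value of joint each of clamp3, clamp4 below 0.08 rad) or (value of joint each of clamp2, clamp3 above 0.08 rad and value of joint each of clamp4, clamp1 below 0.08 rad) or (value of joint each of clamp3, clamp4 above 0.08 rad and value of joint each of clamp1, clamp2 below 0.08 rad) or (value of joint each of clamp4, clamp1 above 0.08 rad and value of joint each of clamp2, clamp3 below 0.08 rad)) or ((value of joint each of clamp1, clamp2 above 0.68 rad and value of joint each of clamp3, clamp4 below 0.68 rad) or (value of joint each of clamp2, clamp3 above 0.68 rad and value of joint each of clamp4, clamp1 below 0.68 rad) or (value of joint each of clamp3, clamp4 above 0.68 rad and value of joint each of clamp1, clamp2 below 0.68 rad) or (value of joint each of clamp4, clamp1 above 0.68 rad and value of joint each of clamp2, clamp3 below 0.68 rad))).
It fails at once if uneven: a knob beyond 0.68 rad while another has not had its first pass (below 0.12 rad) (value of joint any of clamp1, clamp2, clamp3, clamp4 above 0.68 rad and value of joint any of clamp1, clamp2, clamp3, clamp4 below 0.12 rad).
It fails at once if overtightened: a knob beyond 1.5 rad past its bite (value of joint any of clamp1, clamp2, clamp3, clamp4 above 1.5 rad).
It fails at once if leaned on the mould: the robot presses on it with more than 15 N (contact force between any of the fingers, the arm and mould above 15 N).
It fails at once if a bystander was moved by more than 30 mm, or the cup on the mould tipped (distance of any of cup, spatula, brush, jar, pail, form, mallet from where it was at the start of the episode above 0.03 m or angle between cup's own z axis and vertical above 0.5 rad).
It also fails if it takes over 72 s, if anything falls off the work surface, if the arm or the gripper's body presses on something with over 40 N, if the wrist force passes 120 N, or if a joint passes its speed limit or range.

## Working session

There is one attempt and no reset: what is moved stays moved. The work goes in short steps, Python scripts to look and compute and a tool call to move; the robot and the scene stay as the last step left them, time stands still between calls to the robot, and variables do not carry over. Pictures are saved under pics/ and viewed, at most 10 in all, crops included, and the job is handed in when it is done.

Besides the shell and the picture viewer there is one more tool, called after ">>>" as name(argument=value, ...), one argument or row to a line, values as JSON. jog_arm: Moves the arm, as the interface text tells. Its arguments: {"type":"object","properties":{"deltas":{"type":"array"},"force":{"type":"number"}},"required":["deltas"]}

```bash
mkdir -p pics; ls; cat > h.py <<'E'
import numpy as np, cv2
from cell import env
from scipy.spatial.transform import Rotation as R
def snap(n,f):
    m=env.camera_model(n); im=env.read_camera(n); cv2.imwrite('pics/'+f,im[:,:,::-1]); return im,m
def ray(m,u,v):
    K=np.array(m['intrinsics']); d=np.linalg.inv(K)@[u,v,1]; d=np.array([d[0],-d[1],-d[2]])
    o=np.array(m['orientation']); r=R.from_quat(o).as_matrix() if o.size==4 else o
    return np.array(m['eye']),r@d
def atz(m,u,v,z):
    e,d=ray(m,u,v); return e+d*(z-e[2])/d[2]
def proj(m,p):
    o=np.array(m['orientation']); r=R.from_quat(o).as_matrix() if o.size==4 else o
    c=r.T@(np.array(p)-m['eye']); q=np.array(m['intrinsics'])@[c[0],-c[1],-c[2]]; return q[:2]/q[2]
E
python3 - <<'E'
from h import *
for n in ['scene','side','wrist']:
    im,m=snap(n,n+'0.png'); print(m)
s=env.sense();print(s)
E
```

```text
pics
{'intrinsics': array([[621.27733424,   0.        , 316.52435828],
       [  0.        , 621.27733424, 241.25801948],
       [  0.        ,   0.        ,   1.        ]]), 'eye': array([ 1.46008309, -0.66828393,  1.10330713]), 'orientation': array([0.36509362, 0.19519373, 0.4077184 , 0.81386225])}
{'intrinsics': array([[546.08060083,   0.        , 323.10991424],
       [  0.        , 546.08060083, 234.04149331],
       [  0.        ,   0.        ,   1.        ]]), 'eye': array([0.16940508, 1.01188139, 0.99345668]), 'orientation': array([-0.07862946,  0.41928477,  0.89216254, -0.14853854])}
{'intrinsics': array([[357.44914228,   0.        , 314.05075711],
       [  0.        , 357.44914228, 230.9049951 ],
       [  0.        ,   0.        ,   1.        ]]), 'eye': array([0.55044257, 0.08457016, 0.38445352]), 'orientation': array([-1.53619639e-01,  4.64942111e-04, -4.85735514e-04,  9.88129827e-01])}
{'t': 0.15, 'joints': array([-8.46139840e-02,  3.51073004e-01,  1.65222278e+00,  1.59068459e-05,
        1.13912739e+00, -8.45860306e-02]), 'dq': array([ 0.00022748, -0.00193727, -0.00145665,  0.00130781,  0.00384611,
        0.00010345]), 'tau': array([ 9.91285888e-04, -4.97462654e+01, -2.85344088e+01,  6.99646957e-02,
        2.45898723e-02, -7.18797719e-05]), 'ee_pos': array([5.49753837e-01, 4.27873280e-05, 2.18267368e-01]), 'ee_rot': array([ 7.07118958e-01,  7.07094482e-01, -2.62249288e-04, -3.22050052e-04]), 'wrist_force': array([ 0.24939331, -0.20748918, -1.17924894]), 'wrist_torque': array([ 0.01141181, -0.05019935, -0.02232379]), 'finger_force': 0.0, 'gripper_width': 0.09296658642514458}
```

View images.

View pics/scene0.png

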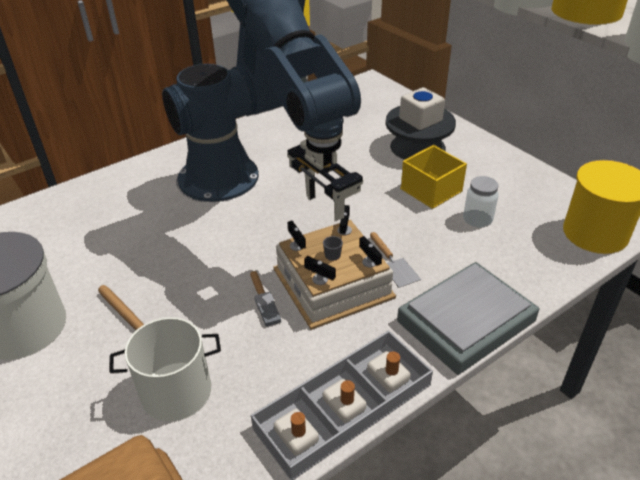

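View pics/side0.png

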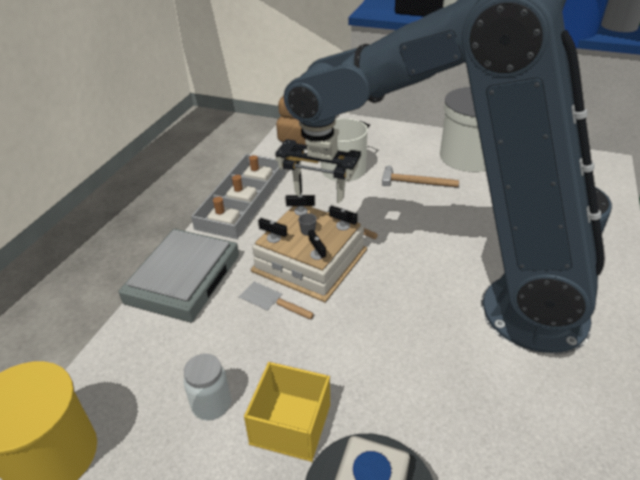

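View pics/wrist0.png

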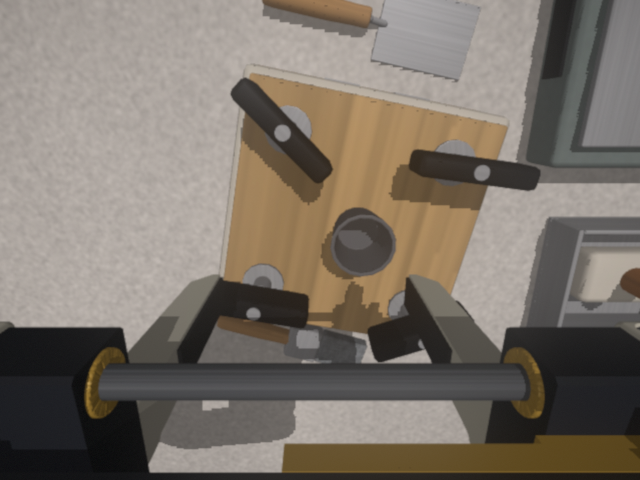

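```bash
python3 - <<'E'
from h import *
import json
ms={n:env.camera_model(n) for n in ['scene','side','wrist']}
pts={1:(282,133),4:(482,173),2:(253,314)}
P={}
for k,(u,v) in pts.items():
    P[k]=atz(ms['wrist'],u,v,0.153); print(k,P[k].round(4),proj(ms['scene'],P[k]).round(1),proj(ms['side'],P[k]).round(1))
print(np.linalg.norm(P[1]-P[4]),np.linalg.norm(P[1]-P[2]),np.linalg.norm(P[2]-P[4]))
P[3]=P[2]+P[4]-P[1]; print(3,P[3],proj(ms['scene'],P[3]),proj(ms['side'],P[3]),proj(ms['wrist'],P[3]))
a=cv2.imread('pics/scene0.png')[195:305,265:405]; b=cv2.imread('pics/side0.png')[180:290,245:385]
cv2.imwrite('pics/crop.png',np.vstack([cv2.resize(a,None,fx=2.7*1,fy=2.7,interpolation=2),cv2.resize(b,None,fx=2.7,fy=2.7,interpolation=2)]))
E
```

```text
1 [0.5303 0.0751 0.153 ] [344.5 214. ] [315.9 238.4]
4 [0.6588 0.05   0.153 ] [370.5 245.8] [270.9 221.9]
2 [ 0.5053 -0.0532  0.153 ] [295.7 229.4] [342.2 209.7]
0.13097634373817252 0.13066463286150484 0.18493426629272358
3 [ 0.63389464 -0.07829437  0.153     ] [319.25348308 263.11815971] [298.89500369 195.25247162] [424.93962806 343.1980491 ]
```

View pics/crop.png

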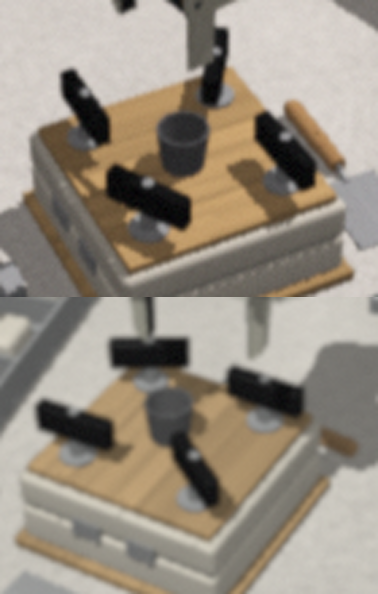

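```bash
python3 - <<'E'
from h import *
ms={n:env.camera_model(n) for n in ['scene','side','wrist']}
def an(n,a,b,l):
    A,B=[atz(ms[n],u,v,0.153) for u,v in (a,b)]; d=B-A; print(l,n,np.degrees(np.arctan2(d[1],d[0])).round(1),np.linalg.norm(d).round(3),((A+B)/2).round(3))
S=lambda x,y:(265+x/2.7,195+y/2.7); D=lambda x,y:(245+x/2.7,180+(y-297)/2.7)
an('scene',S(112,169),S(190,201),3); an('side',D(112,339),D(187,339),3)
an('scene',S(70,72),S(106,119),2); an('side',D(231,369),D(303,392),2)
an('scene',S(260,115),S(313,163),4); an('side',D(40,403),D(112,433),4); an('wrist',(412,160),(538,180),4)
an('wrist',(240,88),(323,175),1); an('side',D(180,436),D(214,488),1)
s=env.sense(); t=R.from_quat(s['ee_rot']); print(t.as_matrix().round(3), s['wrist_torque'])
E
```

```text
3 scene 21.8 0.076 [ 0.637 -0.076  0.153]
3 side -161.9 0.074 [ 0.63  -0.078  0.153]
2 scene -9.2 0.073 [ 0.51  -0.051  0.153]
2 side 170.1 0.077 [ 0.5   -0.05   0.153]
4 scene -3.0 0.075 [0.661 0.05  0.153]
4 side 166.0 0.083 [0.649 0.059 0.153]
4 wrist -8.9 0.084 [0.654 0.052 0.153]
1 wrist -46.2 0.073 [0.531 0.075 0.153]
1 side 132.4 0.078 [0.523 0.082 0.153]
[[ 0.     1.    -0.001]
 [ 1.    -0.     0.   ]
 [ 0.    -0.001 -1.   ]] [ 0.01141181 -0.05019935 -0.02232379]
```

>>> jog_arm(
  deltas=[
    {"grip": 0,"tx": 0.01,"ty": -0.003,"tz": 0.004,"spin": -6},
    {"grip": 0,"tx": 0.02,"ty": -0.006,"tz": 0.008,"spin": -12},
    {"grip": 0,"tx": 0.035,"ty": -0.01,"tz": 0.012,"spin": -18},
    {"grip": 0,"tx": 0.05,"ty": -0.013,"tz": 0.016,"spin": -24},
    {"grip": 0,"tx": 0.06,"ty": -0.016,"tz": 0.02,"spin": -30},
    {"grip": 0,"tx": 0.07,"ty": -0.018,"tz": 0.024,"spin": -36},
    {"grip": 0,"tx": 0.075,"ty": -0.0195,"tz": 0.026,"spin": -42},
    {"grip": 0,"tx": 0.075,"ty": -0.0195,"tz": 0.026,"spin": -43.5},
  ],
  force=60,
)

```text
t: 0.82
ee_pos: [0.5298, 0.076, 0.192]
ee_rot: [0.391, 0.92, -0.0, -0.001]
wrist_force: [1.3, -0.4, 0.5]
gripper_width: 0.0474
finger_force: 0.0
```

```bash
python3 - <<'E'
from h import *
s=env.sense(); print(s['t'],s['joints'],s['ee_pos'],s['wrist_torque'],s['wrist_force'],s['gripper_width'])
im,m=snap('wrist','w1.png')
e=R.from_quat(s['ee_rot']).as_matrix(); print(e.round(3)); print(proj(m,[.5303,.0751,.153]))
E
```

```text
0.8167 [ 5.53472874e-02  3.54745128e-01  1.71751369e+00  1.75290963e-04
  1.07065173e+00 -7.11167534e-01] [0.52984075 0.0759693  0.19195833] [ 0.03096793 -0.0805867   0.07483475] [ 1.27862544 -0.43863567  0.50440441] 0.047391566338640674
[[-0.694  0.72  -0.001]
 [ 0.72   0.694  0.   ]
 [ 0.001 -0.001 -1.   ]]
[313.76092677 261.42678467]
```

View pics/w1.png

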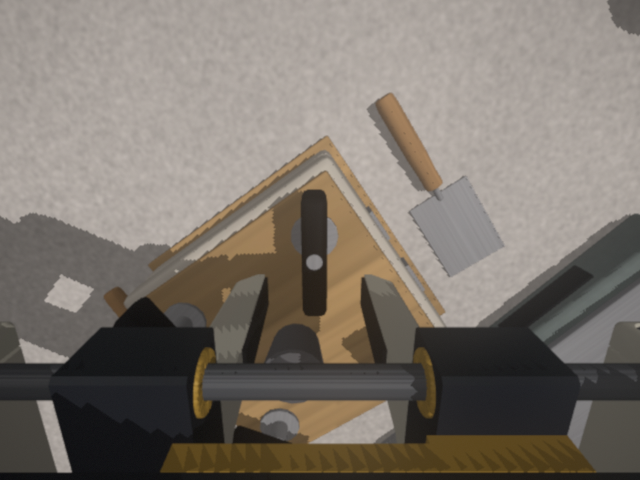

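>>> jog_arm(
  deltas=[
    {"grip": 0,"tx": 0,"ty": 0,"tz": 0.02,"spin": 0},
    {"grip": 0,"tx": 0,"ty": 0,"tz": 0.045,"spin": 0},
    {"grip": 0,"tx": 0,"ty": 0,"tz": 0.062,"spin": 0},
    {"grip": 0,"tx": 0,"ty": 0,"tz": 0.07,"spin": 0},
    {"grip": -1,"tx": 0,"ty": 0,"tz": 0.07,"spin": 0},
    {"grip": -1,"tx": 0,"ty": 0,"tz": 0.07,"spin": 0},
    {"grip": -1,"tx": 0,"ty": 0,"tz": 0.07,"spin": 0},
    {"grip": -1,"tx": 0,"ty": 0,"tz": 0.07,"spin": 0},
  ],
  force=60,
)

```text
t: 1.53
ee_pos: [0.5311, 0.075, 0.1237]
ee_rot: [0.395, 0.919, 0.0, 0.001]
wrist_force: [-0.7, -0.6, 0.1]
gripper_width: 0.0241
finger_force: 0.0
```

```bash
cat > q.py <<'E'
from h import *
s=env.sense(); e=R.from_quat(s['ee_rot']).as_matrix()
print(round(s['t'],2),s['ee_pos'].round(4),'spin',(90-np.degrees(np.arctan2(e[1,0],e[0,0]))+180)%360-180,'F',s['wrist_force'].round(1),'T',s['wrist_torque'].round(3),'w',s['gripper_width'].round(4),s['finger_force'],'tau6',s['tau'][5].round(3),'q6',s['joints'][5].round(3))
E
python3 q.py
```

```text
Traceback (most recent call last):
  File "q.py", line 3, in <module>
    print(round(s['t'],2),s['ee_pos'].round(4),'spin',(90-np.degrees(np.arctan2(e[1,0],e[0,0]))+180)%360-180,'F',s['wrist_force'].round(1),'T',s['wrist_torque'].round(3),'w',s['gripper_width'].round(4),s['finger_force'],'tau6',s['tau'][5].round(3),'q6',s['joints'][5].round(3))
                                                                                                                                                                              ^^^^^^^^^^^^^^^^^^^^^^^^
AttributeError: 'float' object has no attribute 'round'
```

>>> jog_arm(
  deltas=[
    {"grip": -1,"tx": 0,"ty": 0,"tz": 0,"spin": 0},
    {"grip": -1,"tx": 0,"ty": 0,"tz": 0,"spin": 0},
    {"grip": -1,"tx": 0,"ty": 0,"tz": 0,"spin": 0},
    {"grip": -1,"tx": 0,"ty": 0,"tz": 0,"spin": 0},
    {"grip": -1,"tx": 0,"ty": 0,"tz": 0,"spin": 0},
  ],
)

```text
t: 1.95
ee_pos: [0.5308, 0.0749, 0.1234]
ee_rot: [0.395, 0.919, 0.0, 0.0]
wrist_force: [-1.2, -1.0, 6.2]
gripper_width: 0.0155
finger_force: 60.0
```

```bash
sed -i "s/s\['gripper_width'\].round(4)/round(s['gripper_width'],4)/" q.py; python3 q.py
```

```text
1.95 [0.5308 0.0749 0.1234] spin -43.49893564158293 F [-1.2 -1.   6.2] T [-0.268  0.335  0.021] w 0.0155 59.96454834938049 tau6 0.008 q6 -0.706
```

>>> jog_arm(
  deltas=[
    {"grip": -1,"tx": 0,"ty": 0,"tz": 0,"spin": 3},
    {"grip": -1,"tx": 0,"ty": 0,"tz": 0,"spin": 6},
    {"grip": -1,"tx": 0,"ty": 0,"tz": 0,"spin": 8},
    {"grip": -1,"tx": 0,"ty": 0,"tz": 0,"spin": 10},
    {"grip": -1,"tx": 0,"ty": 0,"tz": 0,"spin": 10},
    {"grip": -1,"tx": 0,"ty": 0,"tz": 0,"spin": 10},
  ],
)

```text
t: 2.45
ee_pos: [0.5306, 0.0748, 0.1233]
ee_rot: [0.473, 0.881, -0.0, 0.0]
wrist_force: [-3.0, -2.4, 7.1]
gripper_width: 0.0155
finger_force: 60.0
```

```bash
python3 q.py
```

```text
2.45 [0.5306 0.0748 0.1233] spin -33.49374774854476 F [-3.  -2.4  7.1] T [-0.416  0.51   0.079] w 0.0155 59.964099526405334 tau6 0.146 q6 -0.531
```

>>> jog_arm(
  deltas=[
    {"grip": -1,"tx": 0,"ty": 0,"tz": 0,"spin": 3},
    {"grip": -1,"tx": 0,"ty": 0,"tz": 0,"spin": 6},
    {"grip": -1,"tx": 0,"ty": 0,"tz": 0,"spin": 8},
    {"grip": -1,"tx": 0,"ty": 0,"tz": 0,"spin": 8},
  ],
)

```text
t: 2.78
ee_pos: [0.5305, 0.0747, 0.1234]
ee_rot: [0.534, 0.845, -0.0, 0.0]
wrist_force: [-3.2, -1.8, 7.9]
gripper_width: 0.0153
finger_force: 60.0
```

```bash
python3 q.py
```

```text
2.78 [0.5305 0.0747 0.1234] spin -25.383332479965162 F [-3.2 -1.8  7.9] T [-0.542  0.603  0.04 ] w 0.0153 59.9620521068573 tau6 0.76 q6 -0.389
```

>>> jog_arm(
  deltas=[
    {"grip": -1,"tx": 0,"ty": 0,"tz": 0,"spin": 3},
    {"grip": -1,"tx": 0,"ty": 0,"tz": 0,"spin": 6},
    {"grip": -1,"tx": 0,"ty": 0,"tz": 0,"spin": 8},
    {"grip": -1,"tx": 0,"ty": 0,"tz": 0,"spin": 8},
  ],
)

```text
t: 3.12
ee_pos: [0.5304, 0.0747, 0.1233]
ee_rot: [0.592, 0.806, -0.0, 0.0]
wrist_force: [-3.7, -3.4, 9.1]
gripper_width: 0.0156
finger_force: 60.0
```

```bash
python3 q.py
```

```text
3.12 [0.5304 0.0747 0.1233] spin -17.412857190452314 F [-3.7 -3.4  9.1] T [-0.638  0.771  0.347] w 0.0156 59.99299943447113 tau6 0.991 q6 -0.25
```

>>> jog_arm(
  deltas=[
    {"grip": -1,"tx": 0,"ty": 0,"tz": -0.001,"spin": 5},
    {"grip": -1,"tx": 0,"ty": 0,"tz": -0.001,"spin": 10},
    {"grip": -1,"tx": 0,"ty": 0,"tz": -0.001,"spin": 15},
    {"grip": -1,"tx": 0,"ty": 0,"tz": -0.001,"spin": 18},
    {"grip": -1,"tx": 0,"ty": 0,"tz": -0.001,"spin": 20},
    {"grip": -1,"tx": 0,"ty": 0,"tz": -0.001,"spin": 20},
    {"grip": -1,"tx": 0,"ty": 0,"tz": -0.001,"spin": 20},
  ],
)

```text
t: 3.7
ee_pos: [0.5299, 0.0747, 0.1235]
ee_rot: [0.722, 0.692, -0.001, -0.0]
wrist_force: [-4.2, -4.4, 0.7]
gripper_width: 0.016
finger_force: 60.0
```

```bash
python3 q.py
```

```text
3.7 [0.5299 0.0747 0.1235] spin 2.3955609046177813 F [-4.2 -4.4  0.7] T [-0.902  0.689  0.262] w 0.016 59.985639452934265 tau6 0.5 q6 0.096
```

>>> jog_arm(
  deltas=[
    {"grip": 0,"tx": 0,"ty": 0,"tz": 0,"spin": 0},
    {"grip": 0,"tx": 0,"ty": 0,"tz": 0,"spin": 0},
    {"grip": 0,"tx": 0,"ty": 0,"tz": 0,"spin": 0},
    {"grip": 0,"tx": 0,"ty": 0,"tz": 0,"spin": 0},
    {"grip": 0,"tx": 0,"ty": 0,"tz": -0.02,"spin": 0},
    {"grip": 0,"tx": 0,"ty": 0,"tz": -0.045,"spin": 0},
    {"grip": 0,"tx": 0,"ty": 0,"tz": -0.065,"spin": 0},
    {"grip": 0,"tx": 0,"ty": 0,"tz": -0.069,"spin": 0},
  ],
)

```text
t: 4.37
ee_pos: [0.532, 0.0753, 0.1959]
ee_rot: [0.722, 0.692, 0.002, 0.002]
wrist_force: [-0.3, 0.5, -0.1]
gripper_width: 0.0463
finger_force: 0.0
```

```bash
cat > to.py <<'E'
import sys; from h import *
x,y,z,s=map(float,sys.argv[1:5])  # commanded pose now; target follows
X,Y,Z,S=map(float,sys.argv[5:9])
a=np.radians(90-s); tx=np.array([np.cos(a),np.sin(a)]); ty=np.array([np.sin(a),-np.cos(a)]); d=np.array([X-x,Y-y])
print('tx %.4f ty %.4f tz %.4f spin %.1f'%(d@tx,d@ty,z-Z,S-s))
E
python3 q.py; python3 to.py .5303 .0751 .193 2.5 .6339 -.0783 .193 -110
```

```text
4.37 [0.532  0.0753 0.1959] spin 2.484483940432625 F [-0.3  0.5 -0.1] T [-0.038 -0.059  0.007] w 0.0463 0.0 tau6 -0.001 q6 0.097
tx -0.1487 ty 0.1102 tz 0.0000 spin -112.5
```

>>> jog_arm(
  deltas=[
    {"grip": 0,"tx": -0.01,"ty": 0.008,"tz": 0,"spin": -7},
    {"grip": 0,"tx": -0.03,"ty": 0.022,"tz": 0,"spin": -14},
    {"grip": 0,"tx": -0.055,"ty": 0.04,"tz": 0,"spin": -21},
    {"grip": 0,"tx": -0.08,"ty": 0.06,"tz": 0,"spin": -28},
    {"grip": 0,"tx": -0.105,"ty": 0.078,"tz": 0,"spin": -35},
    {"grip": 0,"tx": -0.13,"ty": 0.095,"tz": 0,"spin": -42},
    {"grip": 0,"tx": -0.145,"ty": 0.107,"tz": 0,"spin": -49},
    {"grip": 0,"tx": -0.149,"ty": 0.11,"tz": 0,"spin": -56},
  ],
)

```text
t: 5.03
ee_pos: [0.635, -0.0812, 0.1914]
ee_rot: [0.311, 0.95, -0.0, -0.0]
wrist_force: [0.5, -0.1, -0.1]
gripper_width: 0.0467
finger_force: 0.0
```

>>> jog_arm(
  deltas=[
    {"grip": 0,"tx": 0,"ty": 0,"tz": 0,"spin": -7},
    {"grip": 0,"tx": 0,"ty": 0,"tz": 0,"spin": -14},
    {"grip": 0,"tx": 0,"ty": 0,"tz": 0,"spin": -21},
    {"grip": 0,"tx": 0,"ty": 0,"tz": 0,"spin": -28},
    {"grip": 0,"tx": 0,"ty": 0,"tz": 0,"spin": -35},
    {"grip": 0,"tx": 0,"ty": 0,"tz": 0,"spin": -42},
    {"grip": 0,"tx": 0,"ty": 0,"tz": 0,"spin": -49},
    {"grip": 0,"tx": 0,"ty": 0,"tz": 0,"spin": -56.5},
  ],
)

```text
t: 5.7
ee_pos: [0.6337, -0.0785, 0.1917]
ee_rot: [-0.174, 0.985, 0.0, -0.0]
wrist_force: [0.2, 0.1, -0.1]
gripper_width: 0.0463
finger_force: 0.0
```

```bash
python3 - <<'E'
exec(open('q.py').read())
im,m=snap('wrist','w2.png'); print(proj(m,[.6339,-.0783,.153]))
E
```

```text
5.7 [ 0.6337 -0.0785  0.1917] spin -110.0191011083914 F [ 0.2  0.1 -0.1] T [ 0.083 -0.045  0.04 ] w 0.0463 0.0 tau6 2.528 q6 -2.116
[315.575872   261.16554804]
```

View pics/w2.png

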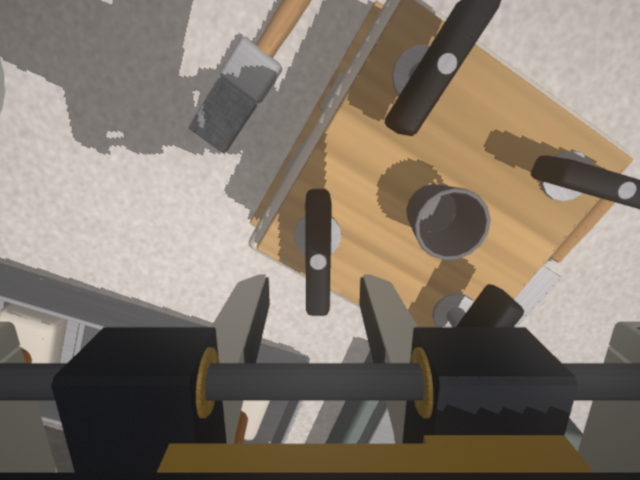

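>>> jog_arm(
  deltas=[
    {"grip": 0,"tx": 0,"ty": 0.001,"tz": 0.02,"spin": 0},
    {"grip": 0,"tx": 0,"ty": 0.001,"tz": 0.045,"spin": 0},
    {"grip": 0,"tx": 0,"ty": 0.001,"tz": 0.062,"spin": 0},
    {"grip": -1,"tx": 0,"ty": 0.001,"tz": 0.069,"spin": 0},
    {"grip": -1,"tx": 0,"ty": 0.001,"tz": 0.069,"spin": 0},
    {"grip": -1,"tx": 0,"ty": 0.001,"tz": 0.069,"spin": 0},
    {"grip": -1,"tx": 0,"ty": 0.001,"tz": 0.069,"spin": 0},
    {"grip": -1,"tx": 0,"ty": 0.001,"tz": 0.069,"spin": 0},
  ],
  force=60,
)

```text
t: 6.42
ee_pos: [0.6341, -0.0776, 0.1248]
ee_rot: [-0.17, 0.985, -0.0, 0.001]
wrist_force: [-2.8, 8.4, 5.7]
gripper_width: 0.0177
finger_force: 5.2
```

>>> jog_arm(
  deltas=[
    {"grip": -1,"tx": 0,"ty": 0,"tz": 0,"spin": 0},
    {"grip": -1,"tx": 0,"ty": 0,"tz": 0,"spin": 0},
    {"grip": -1,"tx": 0,"ty": 0,"tz": 0,"spin": 0},
    {"grip": -1,"tx": 0,"ty": 0,"tz": 0,"spin": 4},
    {"grip": -1,"tx": 0,"ty": 0,"tz": 0,"spin": 8},
    {"grip": -1,"tx": 0,"ty": 0,"tz": 0,"spin": 12},
    {"grip": -1,"tx": 0,"ty": 0,"tz": 0,"spin": 12},
    {"grip": -1,"tx": 0,"ty": 0,"tz": 0,"spin": 12},
  ],
)

```text
t: 7.08
ee_pos: [0.6338, -0.0767, 0.1249]
ee_rot: [-0.066, 0.998, 0.001, 0.001]
wrist_force: [-2.5, 5.9, 5.1]
gripper_width: 0.0157
finger_force: 59.9
```

```bash
python3 q.py
```

```text
7.08 [ 0.6338 -0.0767  0.1249] spin -97.6207131077905 F [-2.5  5.9  5.1] T [1.209 0.392 0.034] w 0.0157 59.90846514701843 tau6 0.248 q6 -1.899
```

>>> jog_arm(
  deltas=[
    {"grip": -1,"tx": 0,"ty": 0,"tz": 0,"spin": 4},
    {"grip": -1,"tx": 0,"ty": 0,"tz": 0,"spin": 8},
    {"grip": -1,"tx": 0,"ty": 0,"tz": 0,"spin": 8},
    {"grip": -1,"tx": 0,"ty": 0,"tz": 0,"spin": 8},
  ],
)

```text
t: 7.42
ee_pos: [0.6338, -0.0768, 0.1249]
ee_rot: [0.003, 1.0, 0.001, 0.0]
wrist_force: [-2.1, 5.8, 4.9]
gripper_width: 0.0161
finger_force: 59.9
```

```bash
python3 q.py
```

```text
7.42 [ 0.6338 -0.0768  0.1249] spin -89.63499822464613 F [-2.1  5.8  4.9] T [1.13  0.419 0.104] w 0.0161 59.91494536399841 tau6 0.352 q6 -1.759
```

>>> jog_arm(
  deltas=[
    {"grip": -1,"tx": 0,"ty": 0,"tz": 0,"spin": 4},
    {"grip": -1,"tx": 0,"ty": 0,"tz": 0,"spin": 8},
    {"grip": -1,"tx": 0,"ty": 0,"tz": 0,"spin": 8},
    {"grip": -1,"tx": 0,"ty": 0,"tz": 0,"spin": 8},
  ],
)

```text
t: 7.75
ee_pos: [0.6338, -0.0769, 0.125]
ee_rot: [0.073, 0.997, 0.0, 0.0]
wrist_force: [-2.5, 4.7, 5.3]
gripper_width: 0.0158
finger_force: 60.0
```

```bash
python3 q.py
```

```text
7.75 [ 0.6338 -0.0769  0.125 ] spin -81.65573816009737 F [-2.5  4.7  5.3] T [0.958 0.42  0.329] w 0.0158 59.96434450149536 tau6 0.54 q6 -1.62
```

>>> jog_arm(
  deltas=[
    {"grip": -1,"tx": 0,"ty": 0,"tz": 0,"spin": 5},
    {"grip": -1,"tx": 0,"ty": 0,"tz": 0,"spin": 10},
    {"grip": -1,"tx": 0,"ty": 0,"tz": 0,"spin": 15},
    {"grip": -1,"tx": 0,"ty": 0,"tz": 0,"spin": 20},
    {"grip": -1,"tx": 0,"ty": 0,"tz": 0,"spin": 20},
    {"grip": -1,"tx": 0,"ty": 0,"tz": 0,"spin": 20},
  ],
)

```text
t: 8.25
ee_pos: [0.6336, -0.0773, 0.1249]
ee_rot: [0.245, 0.97, 0.0, 0.0]
wrist_force: [-3.7, 2.0, 5.0]
gripper_width: 0.0155
finger_force: 60.0
```

```bash
python3 q.py
```

```text
8.25 [ 0.6336 -0.0773  0.1249] spin -61.64547176362336 F [-3.7  2.   5. ] T [0.583 0.646 0.256] w 0.0155 59.960289001464844 tau6 0.584 q6 -1.271
```

>>> jog_arm(
  deltas=[
    {"grip": 0,"tx": 0,"ty": 0,"tz": 0,"spin": 0},
    {"grip": 0,"tx": 0,"ty": 0,"tz": 0,"spin": 0},
    {"grip": 0,"tx": 0,"ty": 0,"tz": 0,"spin": 0},
    {"grip": 0,"tx": 0,"ty": 0,"tz": 0,"spin": 0},
    {"grip": 0,"tx": 0,"ty": 0,"tz": -0.02,"spin": 0},
    {"grip": 0,"tx": 0,"ty": 0,"tz": -0.045,"spin": 0},
    {"grip": 0,"tx": 0,"ty": 0,"tz": -0.065,"spin": 0},
    {"grip": 0,"tx": 0,"ty": 0,"tz": -0.069,"spin": 0},
  ],
)

```text
t: 8.92
ee_pos: [0.635, -0.0781, 0.1962]
ee_rot: [0.245, 0.97, 0.0, 0.003]
wrist_force: [-0.7, 0.6, -0.2]
gripper_width: 0.0467
finger_force: 0.0
```

>>> jog_arm(
  deltas=[
    {"grip": 0,"tx": 0.01,"ty": -0.003,"tz": 0,"spin": -3},
    {"grip": 0,"tx": 0.03,"ty": -0.01,"tz": 0,"spin": -6},
    {"grip": 0,"tx": 0.055,"ty": -0.018,"tz": 0,"spin": -9},
    {"grip": 0,"tx": 0.08,"ty": -0.026,"tz": 0,"spin": -12},
    {"grip": 0,"tx": 0.105,"ty": -0.033,"tz": 0,"spin": -15},
    {"grip": 0,"tx": 0.12,"ty": -0.037,"tz": 0,"spin": -18},
    {"grip": 0,"tx": 0.125,"ty": -0.039,"tz": 0,"spin": -18.5},
    {"grip": 0,"tx": 0.125,"ty": -0.039,"tz": 0,"spin": -18.5},
  ],
)

```text
t: 9.58
ee_pos: [0.5044, -0.0527, 0.1924]
ee_rot: [0.086, 0.996, -0.0, -0.0]
wrist_force: [-0.0, 0.3, -0.3]
gripper_width: 0.0463
finger_force: 0.0
```

```bash
python3 - <<'E'
exec(open('q.py').read())
im,m=snap('wrist','w3.png'); print(proj(m,[.5053,-.0532,.153]))
E
```

```text
9.58 [ 0.5044 -0.0527  0.1924] spin -80.11273115450058 F [-0.   0.3 -0.3] T [ 0.038 -0.067 -0.024] w 0.0463 0.0 tau6 -0.411 q6 -1.594
[314.25965517 261.29769513]
```

View pics/w3.png

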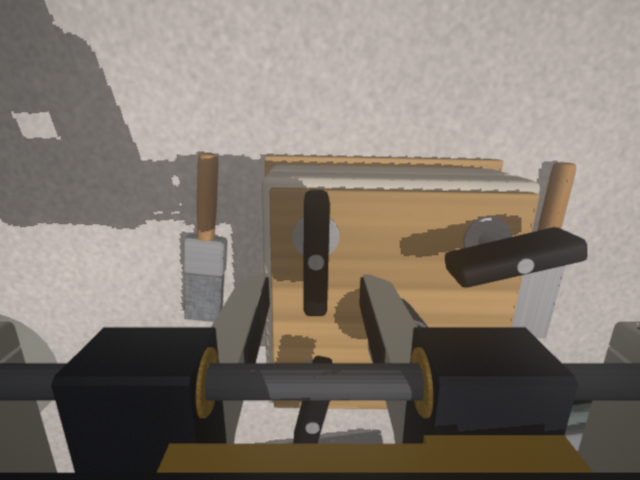

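>>> jog_arm(
  deltas=[
    {"grip": 0,"tx": 0,"ty": 0.001,"tz": 0.02,"spin": 0},
    {"grip": 0,"tx": 0,"ty": 0.001,"tz": 0.045,"spin": 0},
    {"grip": 0,"tx": 0,"ty": 0.001,"tz": 0.062,"spin": 0},
    {"grip": -1,"tx": 0,"ty": 0.001,"tz": 0.069,"spin": 0},
    {"grip": -1,"tx": 0,"ty": 0.001,"tz": 0.069,"spin": 0},
    {"grip": -1,"tx": 0,"ty": 0.001,"tz": 0.069,"spin": 0},
    {"grip": -1,"tx": 0,"ty": 0.001,"tz": 0.069,"spin": 0},
    {"grip": -1,"tx": 0,"ty": 0.001,"tz": 0.069,"spin": 0},
  ],
  force=60,
)

```text
t: 10.3
ee_pos: [0.506, -0.0519, 0.1246]
ee_rot: [0.086, 0.996, -0.0, 0.001]
wrist_force: [-0.5, -0.1, 0.6]
gripper_width: 0.0176
finger_force: 0.0
```

>>> jog_arm(
  deltas=[
    {"grip": -1,"tx": 0,"ty": 0,"tz": 0,"spin": 0},
    {"grip": -1,"tx": 0,"ty": 0,"tz": 0,"spin": 0},
    {"grip": -1,"tx": 0,"ty": 0,"tz": 0,"spin": 0},
    {"grip": -1,"tx": 0,"ty": 0,"tz": 0,"spin": 4},
    {"grip": -1,"tx": 0,"ty": 0,"tz": 0,"spin": 8},
    {"grip": -1,"tx": 0,"ty": 0,"tz": 0,"spin": 12},
    {"grip": -1,"tx": 0,"ty": 0,"tz": 0,"spin": 12},
    {"grip": -1,"tx": 0,"ty": 0,"tz": 0,"spin": 12},
  ],
)

```text
t: 10.97
ee_pos: [0.5059, -0.052, 0.1245]
ee_rot: [0.19, 0.982, -0.0, 0.001]
wrist_force: [-0.4, -2.0, 6.0]
gripper_width: 0.0157
finger_force: 60.0
```

```bash
python3 q.py
```

```text
10.97 [ 0.5059 -0.052   0.1245] spin -68.13791605488365 F [-0.4 -2.   6. ] T [-0.257 -0.051  0.017] w 0.0157 59.96808350086212 tau6 0.256 q6 -1.383
```

>>> jog_arm(
  deltas=[
    {"grip": -1,"tx": 0,"ty": 0,"tz": 0,"spin": 4},
    {"grip": -1,"tx": 0,"ty": 0,"tz": 0,"spin": 8},
    {"grip": -1,"tx": 0,"ty": 0,"tz": 0,"spin": 8},
    {"grip": -1,"tx": 0,"ty": 0,"tz": 0,"spin": 8},
  ],
)

```text
t: 11.3
ee_pos: [0.5058, -0.0521, 0.1245]
ee_rot: [0.258, 0.966, -0.0, 0.001]
wrist_force: [-0.2, -1.4, 6.3]
gripper_width: 0.0153
finger_force: 60.0
```

```bash
python3 q.py
```

```text
11.3 [ 0.5058 -0.0521  0.1245] spin -60.14246147528232 F [-0.2 -1.4  6.3] T [-0.403 -0.006  0.03 ] w 0.0153 59.96796190738678 tau6 0.255 q6 -1.243
```

>>> jog_arm(
  deltas=[
    {"grip": -1,"tx": 0,"ty": 0,"tz": 0,"spin": 4},
    {"grip": -1,"tx": 0,"ty": 0,"tz": 0,"spin": 8},
    {"grip": -1,"tx": 0,"ty": 0,"tz": 0,"spin": 8},
    {"grip": -1,"tx": 0,"ty": 0,"tz": 0,"spin": 8},
  ],
)

```text
t: 11.63
ee_pos: [0.5058, -0.0522, 0.1245]
ee_rot: [0.324, 0.946, -0.0, 0.001]
wrist_force: [-0.1, -2.7, 6.7]
gripper_width: 0.0155
finger_force: 60.0
```

```bash
python3 q.py
```

```text
11.63 [ 0.5058 -0.0522  0.1245] spin -52.1704743023532 F [-0.1 -2.7  6.7] T [-0.504  0.037  0.246] w 0.0155 60.01474142074585 tau6 0.464 q6 -1.104
```

>>> jog_arm(
  deltas=[
    {"grip": -1,"tx": 0,"ty": 0,"tz": 0,"spin": 5},
    {"grip": -1,"tx": 0,"ty": 0,"tz": 0,"spin": 10},
    {"grip": -1,"tx": 0,"ty": 0,"tz": 0,"spin": 15},
    {"grip": -1,"tx": 0,"ty": 0,"tz": 0,"spin": 20},
    {"grip": -1,"tx": 0,"ty": 0,"tz": 0,"spin": 22},
    {"grip": -1,"tx": 0,"ty": 0,"tz": 0,"spin": 22},
    {"grip": -1,"tx": 0,"ty": 0,"tz": 0,"spin": 22},
  ],
)

```text
t: 12.22
ee_pos: [0.5056, -0.0523, 0.1245]
ee_rot: [0.499, 0.867, -0.0, 0.001]
wrist_force: [-1.7, -3.7, 7.7]
gripper_width: 0.016
finger_force: 60.1
```

```bash
python3 q.py
```

```text
12.22 [ 0.5056 -0.0523  0.1245] spin -30.197353575172997 F [-1.7 -3.7  7.7] T [-0.821  0.379  0.319] w 0.016 60.05279302597046 tau6 0.452 q6 -0.72
```

>>> jog_arm(
  deltas=[
    {"grip": 0,"tx": 0,"ty": 0,"tz": 0,"spin": 0},
    {"grip": 0,"tx": 0,"ty": 0,"tz": 0,"spin": 0},
    {"grip": 0,"tx": 0,"ty": 0,"tz": 0,"spin": 0},
    {"grip": 0,"tx": 0,"ty": 0,"tz": 0,"spin": 0},
    {"grip": 0,"tx": 0,"ty": 0,"tz": -0.02,"spin": 0},
    {"grip": 0,"tx": 0,"ty": 0,"tz": -0.045,"spin": 0},
    {"grip": 0,"tx": 0,"ty": 0,"tz": -0.065,"spin": 0},
    {"grip": 0,"tx": 0,"ty": 0,"tz": -0.069,"spin": 0},
  ],
)

```text
t: 12.88
ee_pos: [0.5065, -0.0519, 0.1955]
ee_rot: [0.499, 0.867, 0.001, 0.002]
wrist_force: [-0.5, -0.5, 0.4]
gripper_width: 0.0463
finger_force: 0.0
```

>>> jog_arm(
  deltas=[
    {"grip": 0,"tx": 0,"ty": 0.015,"tz": 0,"spin": -7},
    {"grip": 0,"tx": 0.002,"ty": 0.045,"tz": 0,"spin": -14},
    {"grip": 0,"tx": 0.004,"ty": 0.08,"tz": 0,"spin": -21},
    {"grip": 0,"tx": 0.006,"ty": 0.115,"tz": 0,"spin": -28},
    {"grip": 0,"tx": 0.008,"ty": 0.15,"tz": 0,"spin": -35},
    {"grip": 0,"tx": 0.01,"ty": 0.175,"tz": 0,"spin": -42},
    {"grip": 0,"tx": 0.01,"ty": 0.184,"tz": 0,"spin": -49},
    {"grip": 0,"tx": 0.01,"ty": 0.184,"tz": 0,"spin": -50.5},
  ],
)

```text
t: 13.55
ee_pos: [0.6602, 0.0509, 0.1908]
ee_rot: [0.077, 0.997, 0.0, -0.001]
wrist_force: [-0.3, -0.1, -0.8]
gripper_width: 0.0468
finger_force: 0.0
```

```bash
python3 - <<'E'
exec(open('q.py').read())
im,m=snap('wrist','w4.png'); print(proj(m,[.6588,.05,.153]))
E
```

```text
13.55 [0.6602 0.0509 0.1908] spin -81.166062795513 F [-0.3 -0.1 -0.8] T [ 0.071 -0.044 -0.039] w 0.0468 0.0 tau6 -0.975 q6 -1.41
[313.12406358 259.03589429]
```

View pics/w4.png

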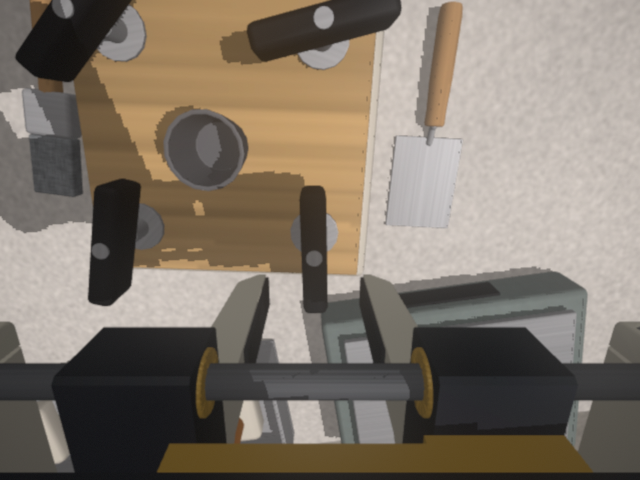

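>>> jog_arm(
  deltas=[
    {"grip": 0,"tx": 0,"ty": 0,"tz": 0.02,"spin": 0},
    {"grip": 0,"tx": 0,"ty": 0,"tz": 0.045,"spin": 0},
    {"grip": 0,"tx": 0,"ty": 0,"tz": 0.062,"spin": 0},
    {"grip": -1,"tx": 0,"ty": 0,"tz": 0.069,"spin": 0},
    {"grip": -1,"tx": 0,"ty": 0,"tz": 0.069,"spin": 0},
    {"grip": -1,"tx": 0,"ty": 0,"tz": 0.069,"spin": 0},
    {"grip": -1,"tx": 0,"ty": 0,"tz": 0.069,"spin": 0},
    {"grip": -1,"tx": 0,"ty": 0,"tz": 0.069,"spin": 0},
  ],
  force=60,
)

```text
t: 14.27
ee_pos: [0.6599, 0.0495, 0.1249]
ee_rot: [0.082, 0.997, 0.0, 0.001]
wrist_force: [2.3, 6.8, 2.8]
gripper_width: 0.0178
finger_force: 3.3
```

>>> jog_arm(
  deltas=[
    {"grip": -1,"tx": 0,"ty": 0,"tz": 0,"spin": 0},
    {"grip": -1,"tx": 0,"ty": 0,"tz": 0,"spin": 0},
    {"grip": -1,"tx": 0,"ty": 0,"tz": 0,"spin": 0},
    {"grip": -1,"tx": 0,"ty": 0,"tz": 0,"spin": 4},
    {"grip": -1,"tx": 0,"ty": 0,"tz": 0,"spin": 8},
    {"grip": -1,"tx": 0,"ty": 0,"tz": 0,"spin": 12},
    {"grip": -1,"tx": 0,"ty": 0,"tz": 0,"spin": 12},
    {"grip": -1,"tx": 0,"ty": 0,"tz": 0,"spin": 12},
  ],
)

```text
t: 14.93
ee_pos: [0.6601, 0.0498, 0.125]
ee_rot: [0.184, 0.983, 0.001, 0.001]
wrist_force: [0.0, 3.8, 5.6]
gripper_width: 0.0156
finger_force: 59.9
```

```bash
python3 q.py
```

```text
14.93 [0.6601 0.0498 0.125 ] spin -68.78265277031485 F [0.  3.8 5.6] T [ 0.726 -0.189 -0.043] w 0.0156 59.93477940559387 tau6 0.344 q6 -1.196
```

>>> jog_arm(
  deltas=[
    {"grip": -1,"tx": 0,"ty": 0,"tz": 0,"spin": 4},
    {"grip": -1,"tx": 0,"ty": 0,"tz": 0,"spin": 8},
    {"grip": -1,"tx": 0,"ty": 0,"tz": 0,"spin": 8},
    {"grip": -1,"tx": 0,"ty": 0,"tz": 0,"spin": 8},
  ],
)

```text
t: 15.27
ee_pos: [0.6599, 0.0495, 0.125]
ee_rot: [0.252, 0.968, 0.0, 0.001]
wrist_force: [-0.3, 2.1, 7.1]
gripper_width: 0.0152
finger_force: 60.0
```

```bash
python3 q.py
```

```text
15.27 [0.6599 0.0495 0.125 ] spin -60.82462188171132 F [-0.3  2.1  7.1] T [ 0.379 -0.02   0.344] w 0.0152 59.984427094459534 tau6 0.543 q6 -1.057
```

>>> jog_arm(
  deltas=[
    {"grip": -1,"tx": 0,"ty": 0,"tz": 0,"spin": 4},
    {"grip": -1,"tx": 0,"ty": 0,"tz": 0,"spin": 8},
    {"grip": -1,"tx": 0,"ty": 0,"tz": 0,"spin": 8},
    {"grip": -1,"tx": 0,"ty": 0,"tz": 0,"spin": 8},
  ],
)

```text
t: 15.6
ee_pos: [0.6597, 0.0492, 0.125]
ee_rot: [0.319, 0.948, 0.0, 0.001]
wrist_force: [-1.6, 1.0, 7.4]
gripper_width: 0.0155
finger_force: 60.0
```

```bash
python3 q.py
```

```text
15.6 [0.6597 0.0492 0.125 ] spin -52.824711525586565 F [-1.6  1.   7.4] T [0.111 0.265 0.281] w 0.0155 59.98370826244354 tau6 0.529 q6 -0.917
```

>>> jog_arm(
  deltas=[
    {"grip": -1,"tx": 0,"ty": 0,"tz": 0,"spin": 5},
    {"grip": -1,"tx": 0,"ty": 0,"tz": 0,"spin": 9},
    {"grip": -1,"tx": 0,"ty": 0,"tz": 0,"spin": 11},
    {"grip": -1,"tx": 0,"ty": 0,"tz": 0,"spin": 11},
    {"grip": -1,"tx": 0,"ty": 0,"tz": 0,"spin": 11},
    {"grip": -1,"tx": 0,"ty": 0,"tz": 0,"spin": 11},
  ],
)

```text
t: 16.1
ee_pos: [0.6594, 0.0489, 0.1249]
ee_rot: [0.408, 0.913, -0.0, 0.0]
wrist_force: [-2.3, -1.5, 9.2]
gripper_width: 0.016
finger_force: 60.0
```

```bash
python3 q.py
```

```text
16.1 [0.6594 0.0489 0.1249] spin -41.8512365477408 F [-2.3 -1.5  9.2] T [-0.3    0.658  0.325] w 0.016 60.004756450653076 tau6 0.333 q6 -0.726
```

>>> jog_arm(
  deltas=[
    {"grip": -1,"tx": 0,"ty": 0,"tz": 0,"spin": 6},
    {"grip": -1,"tx": 0,"ty": 0,"tz": 0,"spin": 12},
    {"grip": -1,"tx": 0,"ty": 0,"tz": 0,"spin": 18},
    {"grip": -1,"tx": 0,"ty": 0,"tz": 0,"spin": 24},
    {"grip": -1,"tx": 0,"ty": 0,"tz": 0,"spin": 30},
    {"grip": -1,"tx": 0,"ty": 0,"tz": 0,"spin": 36},
    {"grip": -1,"tx": 0,"ty": 0,"tz": 0,"spin": 40},
    {"grip": -1,"tx": 0,"ty": 0,"tz": 0,"spin": 40},
  ],
)

```text
t: 16.77
ee_pos: [0.6577, 0.0484, 0.1248]
ee_rot: [0.697, 0.717, -0.002, -0.001]
wrist_force: [-11.3, -4.7, 14.9]
gripper_width: 0.0158
finger_force: 60.0
```

```bash
python3 q.py
```

```text
16.77 [0.6577 0.0484 0.1248] spin -1.5950330322708908 F [-11.3  -4.7  14.9] T [-0.896  2.544  0.258] w 0.0158 60.03386199474335 tau6 1.658 q6 -0.023
```

>>> jog_arm(
  deltas=[
    {"grip": 0,"tx": 0,"ty": 0,"tz": 0,"spin": 0},
    {"grip": 0,"tx": 0,"ty": 0,"tz": 0,"spin": 0},
    {"grip": 0,"tx": 0,"ty": 0,"tz": 0,"spin": 0},
    {"grip": 0,"tx": 0,"ty": 0,"tz": 0,"spin": 0},
    {"grip": 0,"tx": 0,"ty": 0,"tz": -0.02,"spin": 0},
    {"grip": 0,"tx": 0,"ty": 0,"tz": -0.045,"spin": 0},
    {"grip": 0,"tx": 0,"ty": 0,"tz": -0.065,"spin": 0},
    {"grip": 0,"tx": 0,"ty": 0,"tz": -0.069,"spin": 0},
  ],
)

```text
t: 17.43
ee_pos: [0.6607, 0.0494, 0.1962]
ee_rot: [0.697, 0.718, 0.002, 0.002]
wrist_force: [0.5, 0.8, 0.7]
gripper_width: 0.0464
finger_force: 0.0
```

>>> jog_arm(
  deltas=[
    {"grip": 0,"tx": -0.008,"ty": -0.013,"tz": 0,"spin": -5},
    {"grip": 0,"tx": -0.022,"ty": -0.035,"tz": 0,"spin": -10},
    {"grip": 0,"tx": -0.04,"ty": -0.065,"tz": 0,"spin": -15},
    {"grip": 0,"tx": -0.06,"ty": -0.098,"tz": 0,"spin": -20},
    {"grip": 0,"tx": -0.078,"ty": -0.128,"tz": 0,"spin": -25},
    {"grip": 0,"tx": -0.092,"ty": -0.15,"tz": 0,"spin": -30},
    {"grip": 0,"tx": -0.0965,"ty": -0.157,"tz": 0,"spin": -35},
    {"grip": 0,"tx": -0.0965,"ty": -0.157,"tz": 0,"spin": -35},
  ],
)

```text
t: 18.1
ee_pos: [0.5036, -0.0525, 0.1922]
ee_rot: [0.448, 0.894, -0.0, -0.0]
wrist_force: [0.5, 0.7, -0.3]
gripper_width: 0.0469
finger_force: 0.0
```

```bash
python3 - <<'E'
exec(open('q.py').read())
im,m=snap('wrist','w5.png'); print(proj(m,[.5053,-.0525,.153]))
E
```

```text
18.1 [ 0.5036 -0.0525  0.1922] spin -36.82812180035398 F [ 0.5  0.7 -0.3] T [ 0.025 -0.037 -0.072] w 0.0469 0.0 tau6 -1.903 q6 -0.838
[316.21647514 261.46575921]
```

View pics/w5.png

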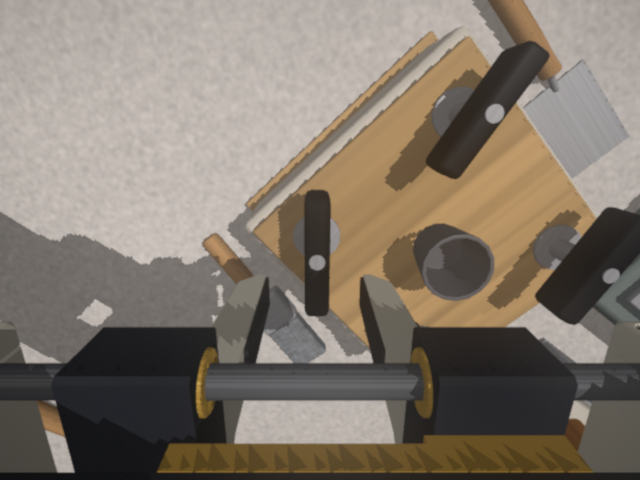

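>>> jog_arm(
  deltas=[
    {"grip": 0,"tx": 0,"ty": 0,"tz": 0.02,"spin": 0},
    {"grip": 0,"tx": 0,"ty": 0,"tz": 0.045,"spin": 0},
    {"grip": 0,"tx": 0,"ty": 0,"tz": 0.062,"spin": 0},
    {"grip": -1,"tx": 0,"ty": 0,"tz": 0.069,"spin": 0},
    {"grip": -1,"tx": 0,"ty": 0,"tz": 0.069,"spin": 0},
    {"grip": -1,"tx": 0,"ty": 0,"tz": 0.069,"spin": 0},
    {"grip": -1,"tx": 0,"ty": 0,"tz": 0.069,"spin": 0},
    {"grip": -1,"tx": 0,"ty": 0,"tz": 0.069,"spin": 0},
  ],
  force=60,
)

```text
t: 18.82
ee_pos: [0.5058, -0.0516, 0.1246]
ee_rot: [0.449, 0.894, 0.0, 0.001]
wrist_force: [-0.1, 0.3, -0.6]
gripper_width: 0.0179
finger_force: 0.0
```

>>> jog_arm(
  deltas=[
    {"grip": -1,"tx": 0,"ty": 0,"tz": 0,"spin": 0},
    {"grip": -1,"tx": 0,"ty": 0,"tz": 0,"spin": 0},
    {"grip": -1,"tx": 0,"ty": 0,"tz": 0,"spin": 0},
    {"grip": -1,"tx": 0,"ty": 0,"tz": -0.001,"spin": 6},
    {"grip": -1,"tx": 0,"ty": 0,"tz": -0.001,"spin": 12},
    {"grip": -1,"tx": 0,"ty": 0,"tz": -0.001,"spin": 18},
    {"grip": -1,"tx": 0,"ty": 0,"tz": -0.001,"spin": 24},
    {"grip": -1,"tx": 0,"ty": 0,"tz": -0.001,"spin": 30},
  ],
)

```text
t: 19.48
ee_pos: [0.5052, -0.052, 0.1247]
ee_rot: [0.667, 0.745, -0.0, 0.0]
wrist_force: [-0.3, -2.6, -3.7]
gripper_width: 0.0159
finger_force: 60.1
```

```bash
python3 q.py
```

```text
19.48 [ 0.5052 -0.052   0.1247] spin -6.399756260158654 F [-0.3 -2.6 -3.7] T [-0.689 -0.15   0.402] w 0.0159 60.05717754364014 tau6 -1.698 q6 -0.305
```

>>> jog_arm(
  deltas=[
    {"grip": -1,"tx": 0,"ty": 0,"tz": 0,"spin": 6},
    {"grip": -1,"tx": 0,"ty": 0,"tz": 0,"spin": 12},
    {"grip": -1,"tx": 0,"ty": 0,"tz": 0,"spin": 16.5},
    {"grip": -1,"tx": 0,"ty": 0,"tz": 0,"spin": 16.5},
    {"grip": -1,"tx": 0,"ty": 0,"tz": 0,"spin": 16.5},
  ],
)

```text
t: 19.9
ee_pos: [0.5051, -0.052, 0.1247]
ee_rot: [0.764, 0.645, -0.0, 0.0]
wrist_force: [0.3, -4.0, -3.9]
gripper_width: 0.0161
finger_force: 60.0
```

```bash
python3 q.py
```

```text
19.9 [ 0.5051 -0.052   0.1247] spin 9.676123118432685 F [ 0.3 -4.  -3.9] T [-0.949 -0.074  0.272] w 0.0161 60.020681619644165 tau6 0.739 q6 -0.024
```

>>> jog_arm(
  deltas=[
    {"grip": 0,"tx": 0,"ty": 0,"tz": 0,"spin": 0},
    {"grip": 0,"tx": 0,"ty": 0,"tz": 0,"spin": 0},
    {"grip": 0,"tx": 0,"ty": 0,"tz": 0,"spin": 0},
    {"grip": 0,"tx": 0,"ty": 0,"tz": 0,"spin": 0},
    {"grip": 0,"tx": 0,"ty": 0,"tz": -0.02,"spin": 0},
    {"grip": 0,"tx": 0,"ty": 0,"tz": -0.045,"spin": 0},
    {"grip": 0,"tx": 0,"ty": 0,"tz": -0.065,"spin": 0},
    {"grip": 0,"tx": 0,"ty": 0,"tz": -0.068,"spin": 0},
  ],
)

```text
t: 20.57
ee_pos: [0.5066, -0.0517, 0.1959]
ee_rot: [0.765, 0.644, 0.002, 0.002]
wrist_force: [-0.2, 1.0, 0.1]
gripper_width: 0.0464
finger_force: 0.0
```

>>> jog_arm(
  deltas=[
    {"grip": 0,"tx": 0.01,"ty": 0,"tz": 0,"spin": -2},
    {"grip": 0,"tx": 0.03,"ty": 0.001,"tz": 0,"spin": -4},
    {"grip": 0,"tx": 0.055,"ty": 0.002,"tz": 0,"spin": -6},
    {"grip": 0,"tx": 0.08,"ty": 0.003,"tz": 0,"spin": -8},
    {"grip": 0,"tx": 0.105,"ty": 0.004,"tz": 0,"spin": -10},
    {"grip": 0,"tx": 0.124,"ty": 0.004,"tz": 0,"spin": -12},
    {"grip": 0,"tx": 0.1295,"ty": 0.004,"tz": 0,"spin": -13.5},
    {"grip": 0,"tx": 0.1295,"ty": 0.004,"tz": 0,"spin": -13.5},
  ],
)

```text
t: 21.23
ee_pos: [0.5306, 0.0767, 0.1913]
ee_rot: [0.682, 0.731, -0.001, -0.001]
wrist_force: [0.4, 0.1, 0.1]
gripper_width: 0.0465
finger_force: 0.0
```

```bash
python3 - <<'E'
exec(open('q.py').read())
im,m=snap('wrist','w6.png'); print(proj(m,[.5303,.0751,.153]))
c=im[180:320,290:345].mean(2); 
for r in (195,225,290,305): print(r,[x for x in range(290,345) if im[r,x].mean()<45][::40] , np.mean([x for x in range(290,345) if im[r,x].mean()<45]))
E
```

```text
21.23 [0.5306 0.0767 0.1913] spin -3.9252383801646715 F [0.4 0.1 0.1] T [-0.044 -0.005  0.005] w 0.0465 0.0 tau6 -0.191 q6 -0.012
[312.63912619 263.01855321]
195 [] nan
225 [323] 323.0
290 [302] 313.5
305 [302] 313.5
  return _methods._mean(a, axis=axis, dtype=dtype,
  ret = ret.dtype.type(ret / rcount)
```

>>> jog_arm(
  deltas=[
    {"grip": 0,"tx": 0,"ty": 0,"tz": 0.02,"spin": 0},
    {"grip": 0,"tx": 0,"ty": 0,"tz": 0.045,"spin": 0},
    {"grip": 0,"tx": 0,"ty": 0,"tz": 0.062,"spin": 0},
    {"grip": -1,"tx": 0,"ty": 0,"tz": 0.069,"spin": 0},
    {"grip": -1,"tx": 0,"ty": 0,"tz": 0.069,"spin": 0},
    {"grip": -1,"tx": 0,"ty": 0,"tz": 0.069,"spin": 0},
    {"grip": -1,"tx": 0,"ty": 0,"tz": 0.069,"spin": 0},
    {"grip": -1,"tx": 0,"ty": 0,"tz": 0.069,"spin": 0},
  ],
  force=60,
)

```text
t: 21.95
ee_pos: [0.5314, 0.0751, 0.1247]
ee_rot: [0.684, 0.729, 0.0, 0.0]
wrist_force: [-11.1, -0.1, 7.6]
gripper_width: 0.0178
finger_force: 5.8
```

>>> jog_arm(
  deltas=[
    {"grip": -1,"tx": 0,"ty": 0,"tz": 0,"spin": 0},
    {"grip": -1,"tx": 0,"ty": 0,"tz": 0,"spin": 0},
    {"grip": -1,"tx": 0,"ty": 0,"tz": 0,"spin": 0},
    {"grip": -1,"tx": 0,"ty": 0,"tz": -0.001,"spin": 6},
    {"grip": -1,"tx": 0,"ty": 0,"tz": -0.001,"spin": 12},
    {"grip": -1,"tx": 0,"ty": 0,"tz": -0.001,"spin": 18},
    {"grip": -1,"tx": 0,"ty": 0,"tz": -0.001,"spin": 24},
    {"grip": -1,"tx": 0,"ty": 0,"tz": -0.001,"spin": 30},
  ],
)

```text
t: 22.62
ee_pos: [0.5298, 0.0751, 0.1248]
ee_rot: [0.851, 0.526, -0.001, -0.001]
wrist_force: [-7.6, -1.0, 0.8]
gripper_width: 0.0157
finger_force: 60.0
```

```bash
python3 q.py
```

```text
22.62 [0.5298 0.0751 0.1248] spin 26.58244838634681 F [-7.6 -1.   0.8] T [-0.239  1.333  0.379] w 0.0157 59.98318612575531 tau6 -1.695 q6 0.518
```

>>> jog_arm(
  deltas=[
    {"grip": -1,"tx": 0,"ty": 0,"tz": 0,"spin": 6},
    {"grip": -1,"tx": 0,"ty": 0,"tz": 0,"spin": 12},
    {"grip": -1,"tx": 0,"ty": 0,"tz": 0,"spin": 16.5},
    {"grip": -1,"tx": 0,"ty": 0,"tz": 0,"spin": 16.5},
    {"grip": -1,"tx": 0,"ty": 0,"tz": 0,"spin": 16.5},
  ],
)

```text
t: 23.03
ee_pos: [0.5297, 0.0752, 0.1248]
ee_rot: [0.916, 0.4, -0.002, -0.0]
wrist_force: [-7.2, -0.6, 3.3]
gripper_width: 0.0157
finger_force: 59.9
```

```bash
python3 q.py
```

```text
23.03 [0.5297 0.0752 0.1248] spin 42.82487238412989 F [-7.2 -0.6  3.3] T [-0.202  1.54   0.269] w 0.0157 59.94753956794739 tau6 0.57 q6 0.802
```

>>> jog_arm(
  deltas=[
    {"grip": 0,"tx": 0,"ty": 0,"tz": 0,"spin": 0},
    {"grip": 0,"tx": 0,"ty": 0,"tz": 0,"spin": 0},
    {"grip": 0,"tx": 0,"ty": 0,"tz": 0,"spin": 0},
    {"grip": 0,"tx": 0,"ty": 0,"tz": 0,"spin": 0},
    {"grip": 0,"tx": 0,"ty": 0,"tz": -0.02,"spin": 0},
    {"grip": 0,"tx": 0,"ty": 0,"tz": -0.045,"spin": 0},
    {"grip": 0,"tx": 0,"ty": 0,"tz": -0.065,"spin": 0},
    {"grip": 0,"tx": 0,"ty": 0,"tz": -0.068,"spin": 0},
  ],
)

```text
t: 23.7
ee_pos: [0.5329, 0.0754, 0.1962]
ee_rot: [0.916, 0.4, 0.003, 0.001]
wrist_force: [1.2, -0.2, 1.0]
gripper_width: 0.0466
finger_force: 0.0
```

>>> jog_arm(
  deltas=[
    {"grip": 0,"tx": -0.003,"ty": 0.014,"tz": 0,"spin": -7},
    {"grip": 0,"tx": -0.009,"ty": 0.04,"tz": 0,"spin": -14},
    {"grip": 0,"tx": -0.017,"ty": 0.07,"tz": 0,"spin": -21},
    {"grip": 0,"tx": -0.025,"ty": 0.105,"tz": 0,"spin": -28},
    {"grip": 0,"tx": -0.033,"ty": 0.138,"tz": 0,"spin": -35},
    {"grip": 0,"tx": -0.039,"ty": 0.165,"tz": 0,"spin": -42},
    {"grip": 0,"tx": -0.0425,"ty": 0.178,"tz": 0,"spin": -49},
    {"grip": 0,"tx": -0.0425,"ty": 0.179,"tz": 0,"spin": -56},
  ],
)

```text
t: 24.37
ee_pos: [0.6344, -0.0801, 0.1913]
ee_rot: [0.62, 0.785, -0.0, -0.0]
wrist_force: [0.4, 0.4, -0.6]
gripper_width: 0.0467
finger_force: 0.0
```

>>> jog_arm(
  deltas=[
    {"grip": 0,"tx": 0,"ty": 0,"tz": 0,"spin": -7},
    {"grip": 0,"tx": 0,"ty": 0,"tz": 0,"spin": -14},
    {"grip": 0,"tx": 0,"ty": 0,"tz": 0,"spin": -21},
    {"grip": 0,"tx": 0,"ty": 0,"tz": 0,"spin": -28},
    {"grip": 0,"tx": 0,"ty": 0,"tz": 0,"spin": -35},
    {"grip": 0,"tx": 0,"ty": 0,"tz": 0,"spin": -42},
    {"grip": 0,"tx": 0,"ty": 0,"tz": 0,"spin": -49},
    {"grip": 0,"tx": 0,"ty": 0,"tz": 0,"spin": -55},
  ],
)

```text
t: 25.03
ee_pos: [0.6334, -0.0776, 0.1917]
ee_rot: [0.186, 0.982, -0.0, -0.0]
wrist_force: [0.3, 0.4, -0.1]
gripper_width: 0.0467
finger_force: 0.0
```

```bash
python3 - <<'E'
exec(open('q.py').read())
im,m=snap('wrist','w7.png'); print(proj(m,[.6338,-.0772,.153]))
for r in (205,290,305): 
    x=[x for x in range(290,345) if im[r,x].mean()<45]; print(r,x[:1],x[-1:])
E
```

```text
25.03 [ 0.6334 -0.0776  0.1917] spin -68.5215470264396 F [ 0.3  0.4 -0.1] T [ 0.084 -0.015  0.012] w 0.0467 0.0 tau6 1.772 q6 -1.391
[315.46585656 260.54250562]
205 [] []
290 [] []
305 [] []
```

```bash
python3 - <<'E'
import cv2
im=cv2.imread('pics/w7.png')
for r in (205,262,290,305): print(r,im[r,294:342:3].mean(1).astype(int))
E
```

```text
205 [ 98  98  97  78  46  50  52  54  57  58  58  51 122 155 153 153]
262 [ 94  94  95  61  49  98  98  97 100  98  54  64 151 150 150 149]
290 [199 203 204  82  53  53  53  53  54  53  53 143 196 197 197 196]
305 [197 199 198  74  54  55  55  56  56  55  56 156 200 200 194 196]
```

>>> jog_arm(
  deltas=[
    {"grip": 0,"tx": 0,"ty": 0,"tz": 0.02,"spin": 0},
    {"grip": 0,"tx": 0,"ty": 0,"tz": 0.045,"spin": 0},
    {"grip": 0,"tx": 0,"ty": 0,"tz": 0.062,"spin": 0},
    {"grip": -1,"tx": 0,"ty": 0,"tz": 0.069,"spin": 0},
    {"grip": -1,"tx": 0,"ty": 0,"tz": 0.069,"spin": 0},
    {"grip": -1,"tx": 0,"ty": 0,"tz": 0.069,"spin": 0},
    {"grip": -1,"tx": 0,"ty": 0,"tz": 0.069,"spin": 0},
    {"grip": -1,"tx": 0,"ty": 0,"tz": 0.069,"spin": 0},
  ],
  force=60,
)

```text
t: 25.75
ee_pos: [0.6342, -0.0777, 0.1249]
ee_rot: [0.19, 0.982, 0.0, 0.001]
wrist_force: [-0.6, -0.5, 0.2]
gripper_width: 0.0179
finger_force: 0.0
```

>>> jog_arm(
  deltas=[
    {"grip": -1,"tx": 0,"ty": 0,"tz": 0,"spin": 0},
    {"grip": -1,"tx": 0,"ty": 0,"tz": 0,"spin": 0},
    {"grip": -1,"tx": 0,"ty": 0,"tz": 0,"spin": 0},
    {"grip": -1,"tx": 0,"ty": 0,"tz": -0.001,"spin": 6},
    {"grip": -1,"tx": 0,"ty": 0,"tz": -0.001,"spin": 12},
    {"grip": -1,"tx": 0,"ty": 0,"tz": -0.001,"spin": 18},
    {"grip": -1,"tx": 0,"ty": 0,"tz": -0.001,"spin": 24},
    {"grip": -1,"tx": 0,"ty": 0,"tz": -0.001,"spin": 30},
  ],
)

```text
t: 26.42
ee_pos: [0.6337, -0.0779, 0.1249]
ee_rot: [0.439, 0.898, -0.0, 0.0]
wrist_force: [0.4, -1.5, -0.7]
gripper_width: 0.0153
finger_force: 60.1
```

```bash
python3 q.py
```

```text
26.42 [ 0.6337 -0.0779  0.1249] spin -37.90783123541132 F [ 0.4 -1.5 -0.7] T [-0.159 -0.18   0.395] w 0.0153 60.078535079956055 tau6 -1.697 q6 -0.856
```

>>> jog_arm(
  deltas=[
    {"grip": -1,"tx": 0,"ty": 0,"tz": 0,"spin": 6},
    {"grip": -1,"tx": 0,"ty": 0,"tz": 0,"spin": 12},
    {"grip": -1,"tx": 0,"ty": 0,"tz": 0,"spin": 16.5},
    {"grip": -1,"tx": 0,"ty": 0,"tz": 0,"spin": 16.5},
    {"grip": -1,"tx": 0,"ty": 0,"tz": 0,"spin": 16.5},
  ],
)

```text
t: 26.83
ee_pos: [0.6334, -0.0781, 0.1249]
ee_rot: [0.56, 0.828, -0.0, 0.0]
wrist_force: [-2.4, -2.0, 2.8]
gripper_width: 0.0159
finger_force: 60.0
```

```bash
python3 q.py
```

```text
26.83 [ 0.6334 -0.0781  0.1249] spin -21.829192027625737 F [-2.4 -2.   2.8] T [-0.636  0.387  0.293] w 0.0159 60.04037261009216 tau6 0.742 q6 -0.576
```

>>> jog_arm(
  deltas=[
    {"grip": 0,"tx": 0,"ty": 0,"tz": 0,"spin": 0},
    {"grip": 0,"tx": 0,"ty": 0,"tz": 0,"spin": 0},
    {"grip": 0,"tx": 0,"ty": 0,"tz": 0,"spin": 0},
    {"grip": 0,"tx": 0,"ty": 0,"tz": 0,"spin": 0},
    {"grip": 0,"tx": 0,"ty": 0,"tz": -0.02,"spin": 0},
    {"grip": 0,"tx": 0,"ty": 0,"tz": -0.045,"spin": 0},
    {"grip": 0,"tx": 0,"ty": 0,"tz": -0.07,"spin": 0},
    {"grip": 0,"tx": 0,"ty": 0,"tz": -0.09,"spin": 0},
  ],
)

```text
t: 27.5
ee_pos: [0.6338, -0.0775, 0.2164]
ee_rot: [0.561, 0.828, 0.0, 0.0]
wrist_force: [-0.3, 1.1, 0.1]
gripper_width: 0.0465
finger_force: 0.0
```

>>> jog_arm(
  deltas=[
    {"grip": 0,"tx": -0.01,"ty": -0.02,"tz": -0.02,"spin": 0},
    {"grip": 0,"tx": -0.01,"ty": -0.05,"tz": -0.04,"spin": 0},
    {"grip": 0,"tx": -0.01,"ty": -0.08,"tz": -0.06,"spin": 0},
    {"grip": 0,"tx": -0.01,"ty": -0.1,"tz": -0.08,"spin": 0},
    {"grip": 0,"tx": -0.01,"ty": -0.1,"tz": -0.08,"spin": 0},
    {"grip": 0,"tx": -0.01,"ty": -0.1,"tz": -0.08,"spin": 0},
  ],
)

```text
t: 28.0
ee_pos: [0.5443, -0.1241, 0.2957]
ee_rot: [0.562, 0.827, 0.0, 0.001]
wrist_force: [-0.1, -0.6, -0.0]
gripper_width: 0.0465
finger_force: 0.0
```

```bash
python3 - <<'E'
exec(open('q.py').read())
a,_=snap('scene','f1.png'); b,_=snap('side','f2.png'); c,_=snap('wrist','f3.png')
v=np.vstack([np.hstack([cv2.resize(a[180:330,245:445],(400,300)),cv2.resize(b[170:320,225:425],(400,300))]),np.hstack([cv2.resize(c,(400,300)),cv2.resize(a,(400,300))])])
cv2.imwrite('pics/final.png',v[:,:,::-1])
E
```

```text
28.0 [ 0.5443 -0.1241  0.2957] spin -21.630820358842527 F [-0.1 -0.6 -0. ] T [ 0.019 -0.046  0.015] w 0.0465 0.0 tau6 -0.124 q6 -0.685
```

View pics/final.png

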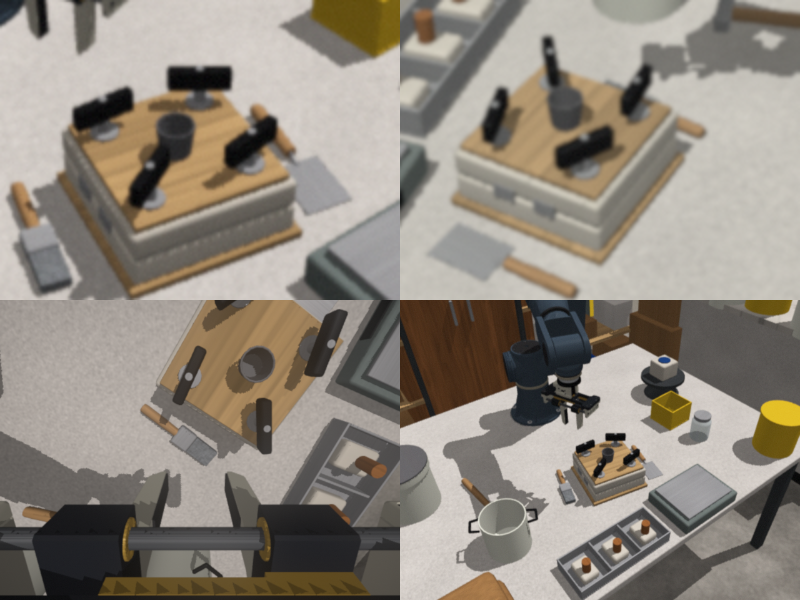

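The picture shows the cup upright in the middle of the plate, all four bars turned and free, and the other things where they were. The gripper is clear, so I am handing in.

```bash
python3 -c "
from cell import env
print(env.finish_job())"
```

```text
the job is handed in; nothing more can be done
None
```

The job is handed in at 28 s: by my torque and angle readings all four knobs stand about 60° past their bite, tightened in star order (1-3-2-4, then 4-2-1-3). The cup and the other things look unmoved in the last picture, but the hand-in returned no verdict.

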